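# Fit the spotlights in the display deck

### The arm

A 6-joint arm with a two-finger parallel gripper is mounted at the origin on the work surface. World frame = base frame: x ahead of the robot, y to its left, z up, the work surface at z = 0. Lengths are in mm, angles in rad, forces in N, time in s.
With the tool pointing down it reaches from about 350 to 950 mm from the base axis. Payload 17.4 kg.
Tool frame: the origin (TCP) lies on the centre line of the jaws, within the pads' length; the fingertips stand 11 mm ahead of it and the grasp point (between the pads) lies 8 mm behind it; z points along the fingers, y is the line along which they close (so a half turn about z gives the same grasp; the last joint's range is limited). The gripper opens to 93 mm and grips with 3 to 60 N. Pads are 15 mm wide; open, the fingers measure 128 mm over their backs; the gripper's body (75 mm by 188 mm) begins 65 mm behind the grasp point.
Start: joints at [1.198, 0.116, 1.442, -0, 1.584, -0.038], TCP at [221.8, 637.524, 229.646] pointing down, gripper open.
Joint ranges: [-2.83, 2.83], [-0.83, 2.19], [0.07, 2.5], [-1.14, 4.28], [0.01, 3], [-2.97, 2.97]. Speed limits (rad/s): [1.89, 1.89, 2.22, 3.14, 3.14, 3.14].

### API

Orientations are given as a unit quaternion [x, y, z, w].
In Python, from station import observe, snapshot, hand_in gives the robot as it stands.
- The arm moves only by the tool move_arm, never from a script. Its argument "series" is one flat list of numbers, 7 for each row, row after row: the turn, a rotation vector about the tool's x, y, z in degrees, then the shift along the tool's x, y, z in units of 50 mm (1.0 is 50 mm), then the opening, from -1 (shut) to 1 (fully open). A call has 1 to 12 rows; each row shifts and turns the commanded pose from where the row before left it, along the tool's axes as they then stand; what a row does not reach is not made up. A row lasts 1/10 s, in which the tool goes at most 50 mm and 8.59 degrees, less where a joint would pass 70% of its speed; a pose out of reach is approached as far as the arm can. A call is refused whole if a number of a shift passes 1 or a number of a turn 8.59, either way. A call with a gripper value outside its range is refused whole. The fingers move at their own pace and stop on an object; "squeeze" is the grip in N (left out, the last holds). Time passes only in rows, so rows that do not move let the fingers close. It gives the time, the measured TCP pose, the force, the opening and the grip force at its end, in the units of the state.
- observe(): the state, without advancing time (a new reading comes with each control period).
- snapshot(name): name is "scene" or "side" or "wrist"; returns a dict with "image" (384x512x3 uint8, red, green, blue), "intrinsics" (3x3 intrinsics, pixels), "k1" (the pictures are not rectified: a ray, as slopes to the right and down, at radius r is drawn at 1 + k1 r^2 times it, then the intrinsics apply), "pose" (4x4, takes a point from camera to world coordinates). Camera axes: x right, y down, z forward; pixel columns grow to the right and rows downward; lengths in mm; the calibration is good to about 2 mm. A picture is of the moment at which its call begins. There is no depth.
- hand_in(): hands the job in; it is judged then, once.
The state is a dict: "clock": time; "q": joint angles; "joint_velocities": joint speeds; "joint_torque": joint torques, N m; "eef_pos": TCP position; "eef_rot": TCP orientation; "ft_force": force on the tool from outside, world axes, zero at the start; "wrist_torque": the same for the moment, N m; "gripper_width": finger opening in mm; "grasp_force": force on a finger pad.
Only numpy, scipy, OpenCV 4.12 (cv2) and the standard library are available. Lean on these libraries where they do the work, as an engineer would, in place of code of your own. Each camera call takes 0.05 s, during which the arm holds its last target. There are 200 camera calls.

### The job

Fit the two loose spotlights into the two open pockets of the white display deck, one in each: slide the light across the deck until it drops into the pocket, then press on it lightly and turn it by its finger grips until you feel its keyways find the socket's keys, and push it down until its black rim lies flush on the deck all round. Be gentle, nothing over about 50 N, or the light breaks, and leave everything else where it is.

Things in the scene. Friction and masses are not known exactly. Their poses are not given: they have to be found in the camera images.
- deck: fixed white slab with walnut edges, 310 (x) x 620 (y) x 36 mm tall; origin at the centre of its underside. Its middle pocket (y = 0) already holds a light, part of the deck. Slid over an open pocket, a light tips in, drops 7 mm and stops hard at the far wall, lying on a plate that yields at 3 N. 1 mm lower its foot meets the socket's keys, unless they line up with its keyways.
- pocket_0 (a point): centre of the mouth of open pocket 0, level with the deck's top face; axes as the deck's, z up. 80 mm across, 200 mm to one side of the deck's middle, 65 mm towards its +x edge. In it a socket ring with six black keys (6 mm wide, 60 degrees apart, from 8 mm below the mouth), screwed in at an unknown angle that differs each time and is not reported: it must be felt.
- pocket_1 (a point): centre of the mouth of open pocket 1, level with the deck's top face; axes as the deck's, z up. 80 mm across, 200 mm to one side of the deck's middle, 65 mm towards its +x edge. In it a socket ring with six black keys (6 mm wide, 60 degrees apart, from 8 mm below the mouth), screwed in at an unknown angle that differs each time and is not reported: it must be felt.
- light_0_mid (a point): centre of round spotlight 0, 11 mm above its foot; z up. 140 g: black bezel 96 mm across, 18 to 22 mm above its foot, flat lens; two finger grips on the bezel, 10 mm high, 7 wide, 42 mm out along its +x and -x; barrel 76 mm across, 18 deep with six keyways (12 mm wide, 60 degrees apart, one at +x). Pressed lightly (5 to 10 N) and turned up to 60 degrees either way it sinks; home, this point is 7 mm below the deck face.
- light_1_mid (a point): centre of round spotlight 1, 11 mm above its foot; z up. 140 g: black bezel 96 mm across, 18 to 22 mm above its foot, flat lens; two finger grips on the bezel, 10 mm high, 7 wide, 42 mm out along its +x and -x; barrel 76 mm across, 18 deep with six keyways (12 mm wide, 60 degrees apart, one at +x). Pressed lightly (5 to 10 N) and turned up to 60 degrees either way it sinks; home, this point is 7 mm below the deck face.
- jar: small dark green cream jar with white lid, 48 mm across, 40 mm tall, standing on the deck beyond and between the pockets; centre of its base; not part of the job.
- carton: white product carton, a 45 mm cube, standing on the deck beyond and between the pockets; centre of its base; not part of the job.
- spray_a: dark green spray can with white cap, 47 mm across, 145 mm tall, on the table left of the deck; centre of its base; not part of the job.
- spray_b: the same kind of spray can, on the table right of the deck; centre of its base; not part of the job.
- driver: screwdriver lying on the table left of the deck, blade towards +x at yaw 0; not part of the job.
- tape: roll of brown tape lying flat on the table right of the deck, 56 mm across, 19 mm tall; centre of its base; not part of the job.

How it is judged:
By the outcome, as a careful person would: the job done as asked, in the order asked, and still so for the second after the job is handed in, with the robot touching nothing.
It also fails if it takes over 64 s, if anything falls off the work surface, if the arm or the gripper's body presses on something with over 40 N, if the wrist force passes 120 N, or if a joint passes its speed limit or range.

## Working session

There is one attempt and no reset: what is moved stays moved. The work goes in short steps, Python scripts to look and compute and a tool call to move; the robot and the scene stay as the last step left them, time stands still between calls to the robot, and variables do not carry over. Pictures are saved under pics/ and viewed, at most 12 in all, crops included, and the job is handed in when it is done.

Besides the shell and the picture viewer there is one more tool, called as name(argument=value, ...) on one line, values as JSON. move_arm: Moves the arm, as the interface text tells. Its arguments: {"type":"object","properties":{"series":{"type":"array","items":{"type":"number"}},"squeeze":{"type":"number"}},"required":["series"]}

```bash
mkdir -p pics; ls; cat > h.py <<'E'
import numpy as np, cv2
from station import observe, snapshot, hand_in
from scipy.spatial.transform import Rotation as R
def snap(n,f=None):
    s=snapshot(n)
    if f: cv2.imwrite('pics/'+f,s['image'][:,:,::-1])
    return s
def ray(s,uv):
    K=np.array(s['intrinsics'],float);P=np.array(s['pose'],float)
    d=np.array([s['k1'],0,0,0],float)
    p=cv2.undistortPoints(np.array(uv,float).reshape(-1,1,2),K,d,None,None,)[:,0]
    r=np.c_[p,np.ones(len(p))]@P[:3,:3].T
    return P[:3,3],r
def onz(s,uv,z):
    o,r=ray(s,uv); t=(z-o[2])/r[:,2]; return o+r*t[:,None]
def proj(s,X):
    K=np.array(s['intrinsics'],float);P=np.linalg.inv(np.array(s['pose'],float))
    return cv2.projectPoints(np.array(X,float).reshape(-1,1,3),cv2.Rodrigues(P[:3,:3])[0],P[:3,3],K,np.array([s['k1'],0,0,0.]))[0][:,0]
E
python3 - <<'E'
from h import *
ims=[]
for n in ['scene','side','wrist']:
    s=snap(n,n+'0.png'); print(n,np.round(s['pose'],3).tolist(),s['k1'],np.round(s['intrinsics'],1).tolist())
print(observe())
E
```

```text
pics
scene [[-0.72, 0.443, -0.534, 1291.764], [0.694, 0.474, -0.542, 721.411], [0.013, -0.761, -0.649, 933.817], [0.0, 0.0, 0.0, 1.0]] -0.09295509796547004 [[464.5, 0.0, 251.6], [0.0, 464.5, 184.4], [0.0, 0.0, 1.0]]
side [[0.839, -0.295, 0.457, 65.537], [-0.544, -0.451, 0.708, -831.125], [-0.003, -0.842, -0.539, 701.584], [0.0, 0.0, 0.0, 1.0]] -0.06859097112682262 [[390.1, 0.0, 260.5], [0.0, 390.1, 188.4], [0.0, 0.0, 1.0]]
wrist [[0.329, 0.908, 0.259, 150.399], [0.944, -0.315, -0.092, 662.852], [-0.002, 0.275, -0.962, 383.938], [0.0, 0.0, 0.0, 1.0]] -0.09507743714615603 [[327.6, 0.0, 253.1], [0.0, 327.6, 190.7], [0.0, 0.0, 1.0]]
{'clock': 0.15, 'q': array([ 1.19824515e+00,  1.16347319e-01,  1.44210352e+00, -2.30923311e-05,
        1.58402187e+00, -3.78170901e-02]), 'joint_velocities': array([-0.00173344, -0.00097836, -0.00172213,  0.00134185, -0.00170603,
       -0.00030947]), 'joint_torque': array([-1.42839322e-04, -7.21763062e+01, -6.22948050e+01,  7.80624873e-02,
        2.25818600e-02, -5.40397491e-05]), 'eef_pos': array([221.7196915 , 637.38457826, 229.0991234 ]), 'eef_rot': array([ 1.66586891e-01,  9.86026680e-01, -4.33153179e-04, -7.83521821e-05]), 'ft_force': array([-0.08125021,  0.26200273,  0.26686347]), 'wrist_torque': array([ 0.00692283, -0.01239494,  0.02546085]), 'grasp_force': 0.0, 'gripper_width': 93.15518724153277}
```

View pics/scene0.png

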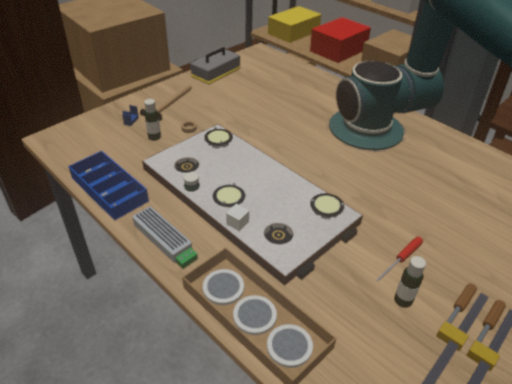

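View pics/side0.png

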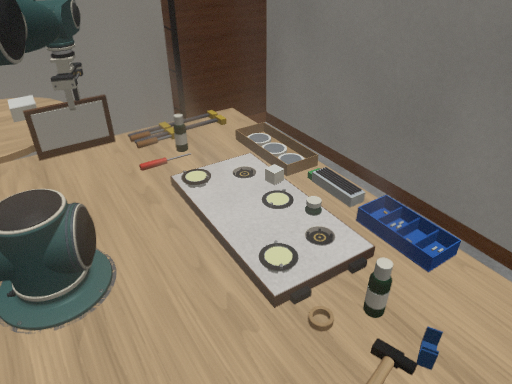

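The scene picture shows the loose lights at about (218,137) and (327,205), the open pockets at (187,165) and (279,234), and the fitted light at (229,195). In the side picture the lights are at (278,257) and (196,177), and the pockets at (320,236) and (244,172). Next I triangulate them.

```bash
cat >> h.py <<'E'
def lens(s):
    h=cv2.cvtColor(s['image'],cv2.COLOR_RGB2HSV)
    m=cv2.inRange(h,(20,25,150),(40,140,255))
    n,l,st,c=cv2.connectedComponentsWithStats(m)
    out=[]
    for i in range(1,n):
        if st[i,4]>120: out.append((c[i],st[i,4],cv2.fitEllipse(np.argwhere(l==i)[:,::-1].astype(np.float32)) if 0 else None))
    return out
def tri(s1,u1,s2,u2):
    o1,r1=ray(s1,[u1]);o2,r2=ray(s2,[u2]);r1=r1[0];r2=r2[0]
    t=np.linalg.lstsq(np.c_[r1,-r2],o2-o1,rcond=None)[0]
    a=o1+r1*t[0];b=o2+r2*t[1]; return (a+b)/2,np.linalg.norm(a-b)
E
python3 - <<'E'
from h import *
a=snap('scene');b=snap('side')
for s in (a,b): print([(np.round(c,1),k) for c,k,_ in lens(s)])
for n,u,v in [('L near',(327,205),(196,177)),('L far',(218,137),(278,257)),('mid',(229,195),(278,199)),('Pn',(279,234),(244,172)),('Pf',(187,165),(320,236))]:
    p,e=tri(a,u,b,v); print(n,np.round(p,1),round(e,1))
E
```

```text
[(array([217.9, 136. ]), np.int32(186)), (array([228.4, 194.6]), np.int32(296)), (array([326.9, 203.9]), np.int32(324))]
[(array([195.6, 175.7]), np.int32(181)), (array([ 39.3, 217.9]), np.int32(215)), (array([277.4, 198.4]), np.int32(221)), (array([277.9, 255.5]), np.int32(426))]
L near [477.  193.7  53.7] 2.1
L far [ 482.3 -262.7   54.6] 0.5
mid [638.1 -37.6  38.8] 4.1
Pn [640.6 165.4  33.7] 2.5
Pf [ 635.6 -237.5   33.2] 3.1
```

move_arm(series=[0, 0, 0, -0.65, -0.56, 0.03, 1, 0, 0, 0, -0.65, -0.56, 0.03, 1, 0, 0, 0, -0.65, -0.56, 0.03, 1, 0, 0, 0, -0.65, -0.56, 0.03, 1, 0, 0, 0, -0.65, -0.56, 0.03, 1, 0, 0, 0, -0.65, -0.56, 0.03, 1, 0, 0, 0, -0.65, -0.56, 0.03, 1, 0, 0, 0, -0.65, -0.56, 0.03, 1, 0, 0, 0, -0.65, -0.56, 0.03, 1, 0, 0, 0, -0.65, -0.56, 0.03, 1, 0, 0, 0, -0.65, -0.56, 0.03, 1, 0, 0, 0, -0.65, -0.56, 0.03, 1])

```text
clock: 1.45
eef_pos: [480.3, 190.4, 211.8]
eef_rot: [0.167, 0.986, 0.0, 0.0]
ft_force: [-0.1, 0.3, -0.4]
gripper_width: 93.2
grasp_force: 0.0
```

```bash
python3 - <<'E'
from h import *
s=snap('wrist','w1.png'); print(np.round(s['pose'],3).tolist(),[(np.round(c,1),k,np.round(onz(s,[c],58),1)) for c,k,_ in lens(s)])
o=observe();print(o['eef_pos'],o['q'])
E
```

```text
[[0.329, 0.908, 0.259, 408.809], [0.944, -0.316, -0.091, 215.668], [-0.001, 0.275, -0.961, 366.678], [0.0, 0.0, 0.0, 1.0]] [(array([281.8, 181.3]), np.int32(430), array([[492.3, 215.9,  58. ]])), (array([132.9, 351.4]), np.int32(1017), array([[633.5, -14.7,  58. ]]))]
[482.43721478 186.23470333 211.31147889] [ 0.320204   -0.22734589  1.80040457 -0.0020024   1.56841909 -0.91364912]
```

View pics/w1.png

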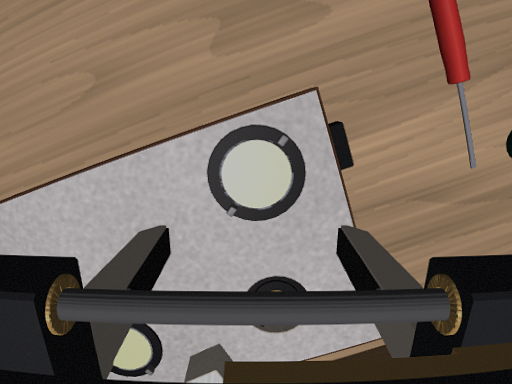

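Light 0's bezel is centred near (257,173). Its two grey grips are at about (283,141) and (232,212), and the pocket is at (277,300), behind the gripper bar.

```bash
cat >> h.py <<'E'
def measure(s,c,rad=70):
    im=s['image']; g=cv2.cvtColor(im,cv2.COLOR_RGB2GRAY)
    x,y=map(int,c); x0,y0=max(0,x-rad),max(0,y-rad)
    m=(g[y0:y+rad,x0:x+rad]<75).astype(np.uint8)
    cs,_=cv2.findContours(m,cv2.RETR_EXTERNAL,cv2.CHAIN_APPROX_NONE)
    c=max(cs,key=cv2.contourArea); h=cv2.convexHull(c)[:,0]+[x0,y0]
    w=onz(s,h,58)[:,:2]
    ctr,r=cv2.minEnclosingCircle(w.astype(np.float32))
    A=np.c_[2*w,np.ones(len(w))];q=np.linalg.lstsq(A,(w**2).sum(1),rcond=None)[0]
    return q[:2],np.sqrt(q[2]+q[:2]@q[:2]),m,(x0,y0)
def grips(s,ctr,zt=66):
    # grey pixels in annulus r 36..48 at grip height
    im=s['image'];g=cv2.cvtColor(im,cv2.COLOR_RGB2GRAY)
    vv,uu=np.mgrid[:384,:512]; P=onz(s,np.c_[uu.ravel(),vv.ravel()],zt)[:,:2]-ctr
    r=np.hypot(*P.T); gg=g.ravel(); k=(r>37)&(r<45)&(gg>90)
    m=np.zeros(g.shape,np.uint8); m.ravel()[k]=1
    n,l,st,cc=cv2.connectedComponentsWithStats(m)
    return [(cc[i],st[i,4],onz(s,[cc[i]],zt)[0]) for i in range(1,n) if st[i,4]>15]
E
python3 - <<'E'
from h import *
s=snap('wrist')
c,r,_,_=measure(s,(257,173)); print(c,r)
for g in grips(s,c): print(np.round(g[0],1),g[1],np.round(g[2],1),np.degrees(np.arctan2(*(g[2][:2]-c)[::-1])))
g=onz(s,[(283,141),(232,212)],66);d=g[0]-g[1];print(g,np.hypot(*d[:2]),np.degrees(np.arctan2(d[1],d[0])))
print(onz(s,[(317,88)],36)) 
im=cv2.resize(s['image'][100:250,180:340,::-1],None,fx=4,fy=4,interpolation=cv2.INTER_CUBIC);cv2.imwrite('pics/c1.png',im)
o=observe();print(o['eef_pos'])
E
```

```text
[477.46513169 194.44211756] 47.275802048886256
[285.9 136.8] 52 [453.6 228.   66. ] 125.37693896447628
[235.1 207.2] 39 [502.  160.8  66. ] -53.89685897835555
[[456.41099596 224.28388574  66.        ]
 [505.63339178 156.28524057  66.        ]] 83.94438632904438 125.89977095793738
[[422.54424679 272.95266167  36.        ]]
[481.3219624  188.45183481 211.33594643]
```

View pics/c1.png

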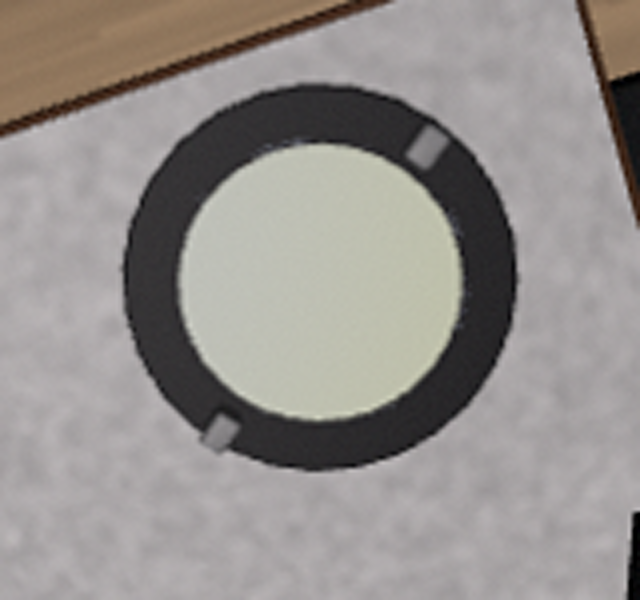

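move_arm(series=[0, 0, -7.86, 0, 0, 0.28, 1, 0, 0, -7.86, 0, 0, 0.28, 1, 0, 0, -7.86, 0, 0, 0.28, 1, 0, 0, -7.86, 0, 0, 0.28, 1, 0, 0, -7.86, 0, 0, 0.28, 1, 0, 0, -7.86, 0, 0, 0.28, 1, 0, 0, -7.86, 0, 0, 0.28, 1, 0, 0, 0, 0, 0, 0, 1, 0, 0, 0, 0, 0, 0, 1])

```text
clock: 2.45
eef_pos: [479.6, 192.3, 114.0]
eef_rot: [-0.306, 0.952, 0.0, -0.0]
ft_force: [0.1, -0.0, 1.2]
gripper_width: 93.4
grasp_force: 0.0
```

```bash
cat >> h.py <<'E'
def tcp():
    o=observe();M=R.from_quat(o['eef_rot']).as_matrix();return o['eef_pos'],M,o
def rel(X):
    p,M,o=tcp();d=M.T@(np.array(X)-p);ya=np.degrees(np.arctan2(M[1,1],M[0,1]))
    print('clk %.2f'%o['clock'],'tcp',p.round(1),'yaw_y %.1f'%ya,'tilt',M[:,2].round(3),'q6 %.2f'%o['q'][5],'shift units',(d/50).round(3)); return d
E
python3 - <<'E'
from h import *
rel([477.6,194.4,71])
s=snap('wrist','w2.png')
p,M,o=tcp()
tips=[p+M@np.array([0,k*46.5,11]) for k in (-1,1)]
print('tips px',proj(s,tips).round(1))
c,r,_,_=measure(s,proj(s,[[477.6,194.4,58]])[0]); print(c,r)
for g in grips(s,c,68): print(np.round(g[0],1),g[1],np.round(g[2],1))
a=snap('scene');b=snap('side')
print('carton',tri(a,(237,212),b,(275,172)),'jar',tri(a,(191,180),b,(314,203)))
E
```

```text
clk 2.45 tcp [479.6 192.3 114. ] yaw_y 125.6 tilt [-0.  0. -1.] q6 -1.86 shift units [0.009 0.057 0.861]
tips px [[169.2 240.5]
 [337.1 240.5]]
[477.30001011 194.19591439] 47.32662532182164
[194.9 216.5] 87 [501.3 160.7  68. ]
[320.9 216.6] 90 [453.3 227.8  68. ]
[259.6 263.7] 539 [504.4 215.3  68. ]
carton (array([691.29720111,  55.34317906,  70.9849244 ]), np.float64(3.393059776887622)) jar (array([ 692.24625897, -141.12651038,   63.17942559]), np.float64(2.04592942679009))
```

View pics/w2.png

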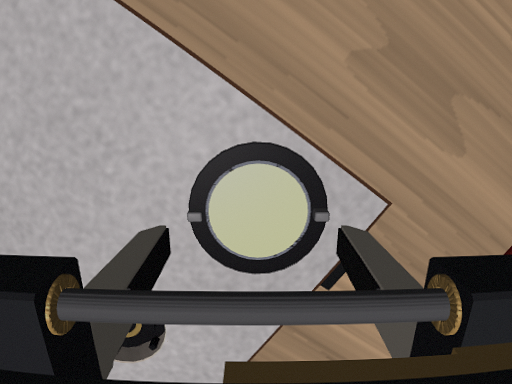

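Grips lie at (195,216) and (321,217), level in the image, so the jaw line is aligned with them. I'll measure the outer span of the grips before committing to a pinch.

```bash
python3 - <<'E'
from h import *
s=snap('wrist')
g=cv2.cvtColor(s['image'],cv2.COLOR_RGB2GRAY)
for r in (213,214,216,218,220): print(r,g[r,182:212].tolist(),g[r,308:336].tolist())
for a,b in ((188,329),(188.,201),(315,329)):
    w=onz(s,[(a,215),(b,215)],68);print(a,b,np.linalg.norm(w[0]-w[1]),[np.linalg.norm(q[:2]-[477.6,194.4]) for q in w])
E
```

```text
213 [170, 172, 173, 171, 166, 121, 97, 123, 121, 120, 122, 119, 119, 118, 117, 117, 114, 115, 109, 77, 47, 31, 32, 38, 82, 118, 127, 165, 189, 185] [140, 119, 98, 47, 27, 43, 42, 71, 96, 110, 110, 112, 111, 108, 108, 107, 105, 106, 103, 103, 93, 87, 162, 167, 166, 168, 169, 171]
214 [173, 174, 173, 170, 173, 165, 108, 127, 130, 129, 128, 126, 126, 126, 124, 124, 122, 123, 117, 81, 48, 28, 30, 30, 71, 118, 120, 155, 188, 186] [133, 119, 84, 29, 25, 41, 43, 73, 101, 115, 120, 116, 116, 113, 113, 112, 109, 110, 108, 109, 96, 89, 163, 167, 165, 167, 167, 169]
216 [173, 172, 170, 170, 172, 167, 101, 119, 120, 120, 123, 123, 121, 121, 121, 121, 119, 118, 114, 91, 52, 26, 31, 30, 60, 103, 109, 141, 189, 188] [117, 115, 75, 19, 23, 39, 43, 81, 105, 115, 113, 113, 113, 113, 111, 111, 109, 108, 106, 107, 96, 83, 161, 166, 165, 165, 166, 167]
218 [168, 165, 164, 166, 168, 165, 95, 106, 111, 114, 113, 113, 115, 112, 115, 115, 115, 115, 112, 94, 64, 28, 32, 33, 30, 42, 56, 96, 167, 188] [113, 103, 59, 24, 24, 24, 42, 92, 106, 108, 108, 107, 106, 108, 110, 107, 108, 109, 107, 106, 91, 100, 160, 163, 163, 161, 164, 165]
220 [163, 163, 164, 163, 164, 168, 165, 97, 85, 89, 94, 95, 95, 93, 94, 96, 95, 96, 94, 67, 41, 30, 32, 28, 40, 61, 83, 111, 153, 190] [114, 80, 32, 22, 24, 22, 20, 62, 87, 94, 95, 96, 92, 94, 93, 95, 93, 90, 86, 82, 110, 161, 164, 161, 161, 162, 164, 164]
188 329 92.57805552740777 [np.float64(46.117536096489154), np.float64(46.475975420108945)]
188.0 201 8.583709386341933 [np.float64(46.117536096489154), np.float64(37.53622138337593)]
315 329 9.26376924193885 [np.float64(37.21479453187071), np.float64(46.475975420108945)]
```

Pinching across both grips would need about 92.5 mm and the gripper opens to about 93, which is too tight. Instead I'll push the light with the two fingers as a cradle behind it. Then I'll turn it with the finger sides against the grips. First, a close look at the pocket.

move_arm(series=[0, 0, 7.6, 0, 0, -0.1, 1, 0, 0, 7.6, 0, 0, -0.1, 1, 0, 0, 7.6, 0, 0, -0.1, 1, 0, 0, 7.6, 0, 0, -0.1, 1, 0, 0, 7.6, 0, 0, 0, 1, 0, 0, 7.6, 0, 0, 0, 1, 0, 0, 0, -0.65, 0, 0, 1, 0, 0, 0, -0.65, 0, 0, 1, 0, 0, 0, -0.65, 0, 0, 1, 0, 0, 0, -0.65, 0, 0, 1, 0, 0, 0, -0.65, 0, 0, 1, 0, 0, 0, 0, 0, 0, 1])

```text
clock: 3.85
eef_pos: [642.5, 163.6, 133.3]
eef_rot: [0.086, 0.996, -0.0, 0.0]
ft_force: [-0.1, -0.3, -0.8]
gripper_width: 93.0
grasp_force: 0.0
```

```bash
python3 - <<'E'
from h import *
rel([640,164,100])
s=snap('wrist','w3.png')
print(proj(s,[[640.6,163.4,36],[640.6,203.4,36],[680,163.4,36]]))
E
```

```text
clk 3.85 tcp [642.5 163.6 133.3] yaw_y 80.1 tilt [ 0. -0. -1.] q6 -1.19 shift units [ 0.051 -0.001  0.666]
[[252.29147401 192.89283283]
 [301.66572952 184.62318927]
 [260.43713795 237.42511312]]
```

View pics/w3.png

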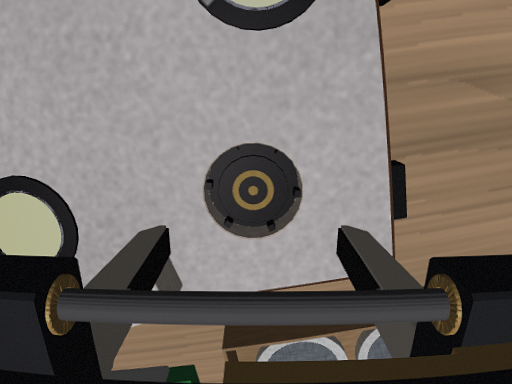

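The pocket mouth spans about columns 205–302 and rows 143–238. Black keys show at about (209,184), (229,220), (271,226) and (297,188). I'll fit the mouth circle.

```bash
python3 - <<'E'
from h import *
s=snap('wrist');g=cv2.cvtColor(s['image'],cv2.COLOR_RGB2GRAY)
m=(cv2.GaussianBlur(g,(3,3),0)<135).astype(np.uint8)
m[242:]=0;m[:130]=0;m[:,:190]=0;m[:,315:]=0
c=max(cv2.findContours(m,0,cv2.CHAIN_APPROX_NONE)[0],key=cv2.contourArea);h=cv2.convexHull(c)[:,0]
w=onz(s,h,36)[:,:2];q=np.linalg.lstsq(np.c_[2*w,np.ones(len(w))],(w**2).sum(1),rcond=None)[0]
C=q[:2];print('pocket',C,'r',np.sqrt(q[2]+C@C))
for z in (28,):
  for k in [(209,184),(229,220),(271,226),(297,188)]:
    p=onz(s,[k],z)[0,:2]-C;print(k,np.hypot(*p).round(1),(np.degrees(np.arctan2(p[1],p[0]))%60).round(1))
d=C-[477.5,194.3];print('dir',np.degrees(np.arctan2(d[1],d[0])),np.hypot(*d))
E
```

```text
pocket [640.00061434 163.70408512] r 40.076340479266094
(209, 184) 36.3 10.2
(229, 220) 32.2 12.0
(271, 226) 34.6 17.4
(297, 188) 36.9 24.6
dir -10.662923965115487 165.35585767631065
```

move_arm(series=[0, 0, 0.8, 0.6, 0, 0, 0.29, 0, 0, 0, 0.6, 0, 0, 0.29, 0, 0, 0, 0.6, 0, 0, 0.29, 0, 0, 0, 0.6, 0, 0, 0.29, 0, 0, 0, 0.6, 0, 0, 0.29, 0, 0, 0, 0.6, 0, 0, 0.29, 0, 0, 0, 0.6, 0, 0, 0.29, 0, 0, 0, 0.66, 0, 0, 0.29, 0, 0, 0, 0, 0, 0, 0.29, 0, 0, 0, 0, 0, 0, 0.29], squeeze=20)

```text
clock: 4.95
eef_pos: [400.3, 208.9, 134.2]
eef_rot: [0.092, 0.996, 0.0, 0.001]
ft_force: [0.4, -0.1, 0.1]
gripper_width: 60.1
grasp_force: 0.0
```

```bash
python3 - <<'E'
from h import *
rel([403.8,208.2,53]);rel([477.5,194.3,53]);rel([640,163.7,53]); print(observe()['gripper_width'])
E
```

```text
clk 4.95 tcp [400.3 208.9 134.2] yaw_y 79.5 tilt [ 0.002  0.001 -1.   ] q6 -0.96 shift units [-0.07  -0.002  1.625]
clk 4.95 tcp [400.3 208.9 134.2] yaw_y 79.5 tilt [ 0.002  0.001 -1.   ] q6 -0.96 shift units [-1.57  -0.006  1.627]
clk 4.95 tcp [400.3 208.9 134.2] yaw_y 79.5 tilt [ 0.002  0.001 -1.   ] q6 -0.96 shift units [-4.877 -0.015  1.632]
60.09586108728446
```

move_arm(series=[0, 0, 0, 0, 0, 0.4, 0.29, 0, 0, 0, 0, 0, 0.4, 0.29, 0, 0, 0, 0, 0, 0.4, 0.29, 0, 0, 0, 0, 0, 0.42, 0.29, 0, 0, 0, -0.3, 0, 0, 0.29, 0, 0, 0, -0.2, 0, 0, 0.29, 0, 0, 0, -0.1, 0, 0, 0.29, 0, 0, 0, -0.1, 0, 0, 0.29, 0, 0, 0, -0.1, 0, 0, 0.29, 0, 0, 0, 0, 0, 0, 0.29])

```text
clock: 5.95
eef_pos: [440.8, 201.2, 52.9]
eef_rot: [0.092, 0.996, 0.0, 0.0]
ft_force: [0.8, 0.2, -0.3]
gripper_width: 60.2
grasp_force: 0.0
```

move_arm(series=[0, 0, 0, -0.2, 0, 0, 0.29, 0, 0, 0, -0.2, 0, 0, 0.29, 0, 0, 0, -0.2, 0, 0, 0.29, 0, 0, 0, -0.2, 0, 0, 0.29, 0, 0, 0, -0.2, 0, 0, 0.29, 0, 0, 0, -0.2, 0, 0, 0.29, 0, 0, 0, -0.2, 0, 0, 0.29, 0, 0, 0, -0.2, 0, 0, 0.29, 0, 0, 0, -0.2, 0, 0, 0.29, 0, 0, 0, -0.1, 0, 0, 0.29, 0, 0, 0, -0.1, 0, 0, 0.29, 0, 0, 0, -0.1, 0, 0, 0.29])

```text
clock: 7.15
eef_pos: [543.7, 182.0, 52.6]
eef_rot: [0.092, 0.996, -0.0, -0.0]
ft_force: [-0.5, -0.3, 0.0]
gripper_width: 60.2
grasp_force: 0.2
```

```bash
python3 - <<'E'
from h import *
s=snap('wrist','w4.png');rel([640,163.7,53])
a=snap('scene');b=snap('side')
print([c for c,k,_ in lens(a)],[c for c,k,_ in lens(b)])
E
```

```text
clk 7.20 tcp [544.3 181.9  52.7] yaw_y 79.4 tilt [ 0. -0. -1.] q6 -1.11 shift units [-1.949 -0.006 -0.006]
[array([218.05699482, 136.1865285 ]), array([228.53770492, 194.63934426]), array([294.28763441, 219.60483871])] [array([229.97986577, 168.77181208]), array([ 40.1793722 , 217.34529148]), array([277.31221719, 198.43438914]), array([277.95794393, 255.43691589])]
```

View pics/w4.png

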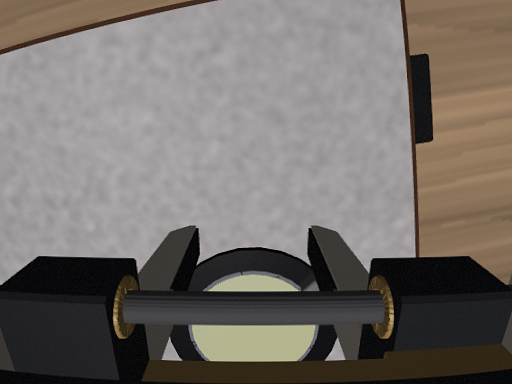

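The light sits symmetrically in the cradle, its bezel centred near (255,310). I keep pushing, slower.

move_arm(series=[0, 0, 0, -0.1, 0, 0, 0.29, 0, 0, 0, -0.1, 0, 0, 0.29, 0, 0, 0, -0.1, 0, 0, 0.29, 0, 0, 0, -0.1, 0, 0, 0.29, 0, 0, 0, -0.1, 0, 0, 0.29, 0, 0, 0, -0.1, 0, 0, 0.29, 0, 0, 0, -0.1, 0, 0, 0.29, 0, 0, 0, -0.1, 0, 0, 0.29])

```text
clock: 8.1
eef_pos: [583.3, 174.6, 52.6]
eef_rot: [0.092, 0.996, -0.0, 0.0]
ft_force: [-0.9, -0.0, -0.7]
gripper_width: 59.7
grasp_force: 0.3
```

```bash
python3 - <<'E'
from h import *
rel([640,163.7,53])
a=snap('scene');b=snap('side')
A=[c for c,k,_ in lens(a)];B=[c for c,k,_ in lens(b)];print(A,B)
print(tri(a,A[-1],b,B[0]), proj(a,[[640,163.7,51],[640,163.7,40]]),proj(b,[[640,163.7,51],[640,163.7,40]]))
E
```

```text
clk 8.10 tcp [583.3 174.6  52.6] yaw_y 79.4 tilt [ 0. -0. -1.] q6 -1.14 shift units [-1.156 -0.006 -0.007]
[array([218.02564103, 136.19487179]), array([228.50653595, 194.65686275]), array([282.53712871, 225.5990099 ])] [array([242.        , 167.03076923]), array([ 53.07284768, 210.64900662]), array([277.4009009 , 198.41441441]), array([277.96487119, 255.45901639])]
(array([630.66173762, 164.47338642,  57.18286528]), np.float64(6.453628356616808)) [[278.57277684 229.11093424]
 [278.35943118 232.00069913]] [[243.61552557 167.76161845]
 [243.70077714 170.58496961]]
```

move_arm(series=[0, 0, 0, -0.05, 0, 0, 0.29, 0, 0, 0, -0.05, 0, 0, 0.29, 0, 0, 0, -0.05, 0, 0, 0.29, 0, 0, 0, -0.03, 0, 0, 0.29, 0, 0, 0, -0.03, 0, 0, 0.29, 0, 0, 0, -0.02, 0, 0, 0.29])

```text
clock: 8.8
eef_pos: [594.2, 172.6, 52.7]
eef_rot: [0.092, 0.996, -0.0, 0.0]
ft_force: [-0.9, 0.2, 0.1]
gripper_width: 60.1
grasp_force: 0.1
```

```bash
python3 - <<'E'
from h import *
rel([640,163.7,53])
a=snap('scene');b=snap('side')
A=[c for c,k,_ in lens(a)];B=[c for c,k,_ in lens(b)];print(A[-1],B[0],tri(a,A[-1],b,B[0]));print(observe()['ft_force'])
E
```

```text
clk 8.80 tcp [594.2 172.6  52.7] yaw_y 79.4 tilt [ 0. -0. -1.] q6 -1.15 shift units [-0.933 -0.006 -0.007]
[278.94339623 227.80660377] [244.73387097 167.06451613] (array([640.85945982, 162.29027044,  54.69519006]), np.float64(4.916670194106476))
[ 0.58404728 -0.27034289 -0.34073621]
```

move_arm(series=[0, 0, 0, -0.02, 0, 0, 0.29, 0, 0, 0, -0.02, 0, 0, 0.29, 0, 0, 0, -0.02, 0, 0, 0.29, 0, 0, 0, 0, 0, 0, 0.29])

```text
clock: 9.3
eef_pos: [597.2, 172.0, 52.7]
eef_rot: [0.092, 0.996, -0.0, 0.0]
ft_force: [0.4, -0.0, 0.1]
gripper_width: 60.0
grasp_force: 0.1
```

```bash
python3 - <<'E'
from h import *
rel([640,163.7,53])
a=snap('scene');b=snap('side')
A=[c for c,k,_ in lens(a)];B=[c for c,k,_ in lens(b)];print(A[-1],B[0],tri(a,A[-1],b,B[0]));print(observe()['ft_force'])
E
```

```text
clk 9.30 tcp [597.2 172.   52.7] yaw_y 79.4 tilt [ 0. -0. -1.] q6 -1.15 shift units [-0.873 -0.006 -0.007]
[277.92987013 229.3012987 ] [245.75       167.58823529] (array([644.56989374, 162.18941975,  51.58080623]), np.float64(5.164807859850742))
[-0.19084494  0.28289804 -0.9505669 ]
```

move_arm(series=[0, 0, 0, -0.02, 0, 0, 0.29, 0, 0, 0, -0.02, 0, 0, 0.29, 0, 0, 0, 0, 0, 0, 0.29])

```text
clock: 9.7
eef_pos: [598.5, 171.8, 52.4]
eef_rot: [0.092, 0.996, -0.0, -0.001]
ft_force: [-7.1, 0.1, 2.1]
gripper_width: 59.9
grasp_force: 2.5
```

```bash
python3 - <<'E'
from h import *
rel([640,163.7,53])
a=snap('scene');b=snap('side')
A=[c for c,k,_ in lens(a)];B=[c for c,k,_ in lens(b)];print(A[-1],B[0],tri(a,A[-1],b,B[0]));print(observe()['ft_force'])
E
```

```text
clk 9.70 tcp [598.5 171.8  52.4] yaw_y 79.4 tilt [-0.002  0.    -1.   ] q6 -1.15 shift units [-0.845 -0.006 -0.012]
[277.62273902 229.47028424] [245.87769784 167.65467626] (array([645.1432038 , 161.9257011 ,  51.21743299]), np.float64(4.747016959164967))
[-5.47622819  0.63168815  1.19697913]
```

move_arm(series=[0, 0, 0, 0.1, 0, 0, 0.29, 0, 0, 0, 0.3, 0, 0, 0.29, 0, 0, 0, 0.3, 0, 0, 0.29, 0, 0, 0, 0, 0, -0.55, 0.29, 0, 0, 0, 0, 0, -0.55, 0.29, 0, 0, 0, 0, 0, -0.5, 0.29, 0, 0, 0, -0.5, 0, 0, 0.29, 0, 0, 0, -0.5, 0, 0, 0.29, 0, 0, 0, -0.54, 0, 0, 0.29, 0, 0, 0, 0, 0, 0, 0.29])

```text
clock: 10.8
eef_pos: [641.8, 163.5, 132.4]
eef_rot: [0.092, 0.996, -0.0, 0.0]
ft_force: [-0.6, 0.6, 0.0]
gripper_width: 59.9
grasp_force: 0.0
```

```bash
python3 - <<'E'
from h import *
rel([641,163.5,60])
s=snap('wrist','w5.png')
K=proj(s,[[641,163.5,51]])[0]
g=cv2.cvtColor(s['image'],cv2.COLOR_RGB2GRAY)
m=(g<75).astype(np.uint8); x,y=map(int,K);m[:,:x-75]=0;m[:,x+75:]=0;m[:y-75]=0;m[y+50:]=0
h=cv2.convexHull(max(cv2.findContours(m,0,cv2.CHAIN_APPROX_NONE)[0],key=cv2.contourArea))[:,0]
w=onz(s,h,51)[:,:2];print(K,h.min(0),h.max(0));q=np.linalg.lstsq(np.c_[2*w,np.ones(len(w))],(w**2).sum(1),rcond=None)[0]
C=q[:2];print(C,np.sqrt(q[2]+C@C))
for gg in grips(s,C,60): print(gg[0].round(1),gg[1],gg[2].round(1),np.degrees(np.arctan2(*(gg[2][:2]-C)[::-1])))
E
```

```text
clk 10.80 tcp [641.8 163.5 132.4] yaw_y 79.4 tilt [ 0. -0. -1.] q6 -1.17 shift units [ 0.016 -0.002  1.447]
[252.78498916 200.14830874] [191 139] [315 249]
[642.02431978 163.51582969] 47.366971086486046
[292.5 164.2] 85 [617.2 196.5  60. ] 126.98527615385815
[252.3 250.7] 293 [678.  156.2  60. ] -11.520574800707097
[204.6 236.4] 26 [659.7 123.   60. ] -66.39678271547652
```

View pics/w5.png

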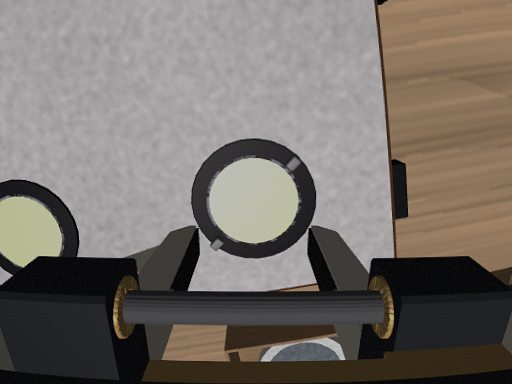

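The light lies in the pocket, centred near (253,198), with its grips at (292,164) and (217,243), about 127° in world. I'll turn the fingers to about 22° short of the grips and go down.

move_arm(series=[0, 0, -8.53, 0, 0, 0.3, 0.29, 0, 0, -8.53, 0, 0, 0.3, 0.29, 0, 0, -8.53, 0, 0, 0.3, 0.29, 0, 0, 0, 0, 0, 0.3, 0.29, 0, 0, 0, 0, 0, 0.14, 0.29, 0, 0, 0, 0, 0, 0.04, 0.29, 0, 0, 0, 0, 0, 0, 0.29])

```text
clock: 11.55
eef_pos: [640.2, 164.1, 63.9]
eef_rot: [-0.13, 0.992, -0.0, 0.0]
ft_force: [0.2, 0.7, -0.0]
gripper_width: 60.0
grasp_force: 0.0
```

move_arm(series=[0, 0, 0, 0, 0, 0.02, 0.29, 0, 0, 0, 0, 0, 0.02, 0.29, 0, 0, 0, 0, 0, 0.01, 0.29, 0, 0, 0, 0, 0, 0, 0.29])

```text
clock: 11.95
eef_pos: [640.5, 164.0, 61.5]
eef_rot: [-0.131, 0.991, 0.0, 0.0]
ft_force: [0.6, 0.3, 2.1]
gripper_width: 60.1
grasp_force: 0.6
```

move_arm(series=[0, 0, 0, 0, 0, 0.01, 0.29, 0, 0, 0, 0, 0, 0.01, 0.29, 0, 0, 0, 0, 0, 0.01, 0.29, 0, 0, 0, 0, 0, 0, 0.29])

```text
clock: 12.35
eef_pos: [640.7, 164.0, 60.9]
eef_rot: [-0.131, 0.991, 0.0, 0.001]
ft_force: [-2.9, -0.2, 9.6]
gripper_width: 60.2
grasp_force: 5.1
```

move_arm(series=[0, 0, -4, 0, 0, 0, 0.29, 0, 0, -4, 0, 0, 0, 0.29, 0, 0, -3, 0, 0, 0, 0.29, 0, 0, 0, 0, 0, 0, 0.29])

```text
clock: 12.75
eef_pos: [640.4, 164.0, 59.8]
eef_rot: [-0.226, 0.974, -0.0, 0.0]
ft_force: [-0.3, 1.2, 1.4]
gripper_width: 60.2
grasp_force: 0.9
```

```bash
python3 - <<'E'
from h import *
rel([641,163.5,60]);o=observe();print(o['ft_force'],o['wrist_torque'])
E
```

```text
clk 12.75 tcp [640.4 164.   59.8] yaw_y 116.1 tilt [ 0.  0. -1.] q6 -1.81 shift units [-0.007 -0.014 -0.004]
[-0.25956458  1.20797323  1.37281462] [ 0.07964245 -0.00917796 -0.01899161]
```

The force fell from 9.6 to 1.4 N, so the light may have found the keys. I'll push further to check.

move_arm(series=[0, 0, 0, 0, 0, 0.02, 0.29, 0, 0, 0, 0, 0, 0.01, 0.29, 0, 0, 0, 0, 0, 0, 0.29])

```text
clock: 13.05
eef_pos: [640.3, 164.0, 58.0]
eef_rot: [-0.225, 0.974, -0.0, -0.0]
ft_force: [0.6, 0.7, 0.5]
gripper_width: 59.7
grasp_force: 0.4
```

move_arm(series=[0, 0, 0, 0, 0, 0.03, 0.29, 0, 0, 0, 0, 0, 0.03, 0.29, 0, 0, 0, 0, 0, 0.02, 0.29, 0, 0, 0, 0, 0, 0, 0.29])

```text
clock: 13.45
eef_pos: [640.2, 163.9, 53.8]
eef_rot: [-0.225, 0.974, -0.0, -0.0]
ft_force: [0.1, 0.1, -0.2]
gripper_width: 60.1
grasp_force: 0.1
```

move_arm(series=[0, 0, 0, 0, 0, 0.02, 0.29, 0, 0, 0, 0, 0, 0.02, 0.29, 0, 0, 0, 0, 0, 0.02, 0.29, 0, 0, 0, 0, 0, 0, 0.29])

```text
clock: 13.85
eef_pos: [640.3, 164.0, 51.3]
eef_rot: [-0.225, 0.974, -0.0, -0.0]
ft_force: [-1.4, -1.4, 3.9]
gripper_width: 60.2
grasp_force: 1.9
```

move_arm(series=[0, 0, 0, 0, 0, 0.01, 0.29, 0, 0, 0, 0, 0, 0.01, 0.29, 0, 0, 0, 0, 0, 0, 0.29])

```text
clock: 14.15
eef_pos: [640.4, 164.0, 51.2]
eef_rot: [-0.225, 0.974, -0.0, 0.0]
ft_force: [-6.9, -1.1, 13.2]
gripper_width: 60.0
grasp_force: 6.6
```

move_arm(series=[0, 0, 0, 0, 0, -0.2, 0.29, 0, 0, 0, 0, 0, -0.4, 0.29, 0, 0, 0, 0, 0, -0.5, 0.29, 0, 0, 0, 0, 0, -0.5, 0.29, 0, 0, 0, 0, 0, 0, 0.29])

```text
clock: 14.65
eef_pos: [641.7, 164.3, 134.4]
eef_rot: [-0.225, 0.974, -0.0, 0.003]
ft_force: [0.6, -0.1, -0.3]
gripper_width: 59.9
grasp_force: 0.0
```

```bash
python3 - <<'E'
from h import *
a=snap('scene');b=snap('side')
A=[c for c,k,_ in lens(a)];B=[c for c,k,_ in lens(b)];print(A,B);print(proj(a,[[640,163.7,40]]),proj(b,[[640,163.7,40]]))
print('mid',tri(a,A[1],b,[277.4,198.4]));print('lightfar',onz(a,[A[0]],58),onz(b,[[277.96,255.46]],58)); 
print(tri(a,A[-1],b,B[0]))
rel([476,-270,150]); rel([640,164,60]);print(observe()['q'])
E
```

```text
[array([218.02564103, 136.19487179]), array([228.52580645, 194.6483871 ]), array([277.9120603 , 232.05276382])] [array([244.23899371, 170.48427673]), array([ 40.4354067, 217.3923445]), array([277.37556561, 198.43891403]), array([277.94131455, 255.4741784 ])]
[[278.35943118 232.00069913]] [[243.70077714 170.58496961]]
mid (array([638.05380747, -37.25336114,  40.55703922]), np.float64(0.8446277413591533))
lightfar [[ 482.60836852 -262.44659932   58.        ]] [[ 482.96424407 -260.9949049    58.        ]]
(array([641.46234003, 163.07785238,  40.29368704]), np.float64(0.5281948120414132))
clk 14.75 tcp [640.5 164.  130.5] yaw_y 116.0 tilt [ 0.001  0.    -1.   ] q6 -1.81 shift units [ 6.764 -6.357 -0.394]
clk 14.75 tcp [640.5 164.  130.5] yaw_y 116.0 tilt [ 0.001  0.    -1.   ] q6 -1.81 shift units [0.01  0.004 1.411]
[ 2.12098102e-01  1.28163421e-01  1.59007317e+00  9.71910135e-06
  1.42244150e+00 -1.81294893e+00]
```

Light 0 is home, its lens at z 40.3 like the fitted one at 40.6. On to light 1, looking from above its pocket.

move_arm(series=[0, 0, 8.5, 0, 0, 0, 0.29, 0, 0, 8.5, 0, 0, 0, 0.29, 0, 0, 0, 0.15, -0.88, -0.12, 0.29, 0, 0, 0, 0.15, -0.88, -0.12, 0.29, 0, 0, 0, 0.15, -0.88, -0.12, 0.29, 0, 0, 0, 0.15, -0.88, -0.12, 0.29, 0, 0, 0, 0.15, -0.88, -0.12, 0.29, 0, 0, 0, 0.15, -0.88, -0.12, 0.29, 0, 0, 0, 0.15, -0.88, -0.12, 0.29, 0, 0, 0, 0.15, -0.88, -0.12, 0.29, 0, 0, 0, 0.15, -0.88, -0.12, 0.29, 0, 0, 0, 0, 0, 0, 0.29])

```text
clock: 15.95
eef_pos: [635.0, -242.2, 183.2]
eef_rot: [-0.077, 0.997, -0.0, -0.001]
ft_force: [0.1, 0.3, -0.5]
gripper_width: 60.3
grasp_force: 0.0
```

```bash
python3 - <<'E'
from h import *
rel([636,-238,130]);print(observe()['q'])
s=snap('wrist','w6.png');print(proj(s,[[482.7,-261.9,58],[636,-238,36]]))
E
```

```text
clk 15.95 tcp [ 635.  -242.2  183.2] yaw_y 98.8 tilt [-0.001 -0.001 -1.   ] q6 -2.13 shift units [-0.034  0.081  1.063]
[-4.01542348e-01  1.42050799e-01  1.48823316e+00 -1.00236211e-03
  1.51221326e+00 -2.12600894e+00]
[[258.266786    -2.30618176]
 [257.56681064 181.88486896]]
```

View pics/w6.png

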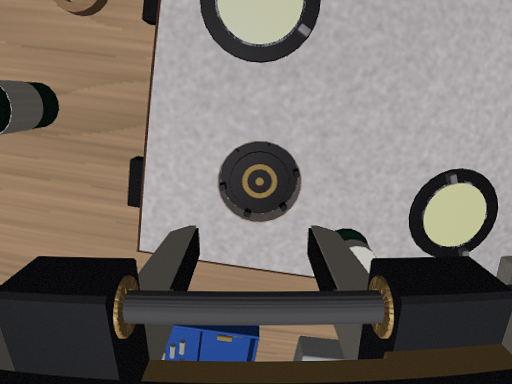

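The pocket mouth is centred near (260,181), with keys at about (222,186), (247,213) and (284,208). The light is at the top, with one grip at (305,30).

```bash
python3 - <<'E'
from h import *
s=snap('wrist');g=cv2.cvtColor(s['image'],cv2.COLOR_RGB2GRAY)
m=(cv2.GaussianBlur(g,(3,3),0)<135).astype(np.uint8)
m[225:]=0;m[:130]=0;m[:,:205]=0;m[:,315:]=0
c=max(cv2.findContours(m,0,cv2.CHAIN_APPROX_NONE)[0],key=cv2.contourArea);h=cv2.convexHull(c)[:,0]
w=onz(s,h,36)[:,:2];q=np.linalg.lstsq(np.c_[2*w,np.ones(len(w))],(w**2).sum(1),rcond=None)[0]
C=q[:2];print('pocket',C,'r',np.sqrt(q[2]+C@C))
for k in [(222,186),(247,213),(284,208)]:
    p=onz(s,[k],28)[0,:2]-C;print(k,np.hypot(*p).round(1),(np.degrees(np.arctan2(p[1],p[0]))%60).round(1))
L=np.array([482.7,-261.9])
p=onz(s,[(305,30)],68)[0,:2];print('grip',p,np.hypot(*(p-L)),np.degrees(np.arctan2(*(p-L)[::-1])))
d=C-L;n=np.hypot(*d);print('dir',np.degrees(np.arctan2(d[1],d[0])),n)
print('start',L-d/n*80);rel([*(L-d/n*80),133])
E
```

```text
pocket [ 636.35160746 -236.39910615] r 39.932000314960014
(222, 186) 34.3 48.9
(247, 213) 35.3 53.3
(284, 208) 39.8 52.7
grip [ 503.12596649 -220.06943702] 46.55122024737628 63.97362960967535
dir 9.423239818094151 155.75336934419659
start [ 403.77953331 -274.99808909]
clk 16.05 tcp [ 635.3 -238.3  182.7] yaw_y 98.9 tilt [-0.002  0.001 -1.   ] q6 -2.12 shift units [ 4.687 -0.007  1.001]
```

move_arm(series=[0, 0, -0.5, 0.58, 0, 0, 0.29, 0, 0, 0, 0.58, 0, 0, 0.29, 0, 0, 0, 0.58, 0, 0, 0.29, 0, 0, 0, 0.58, 0, 0, 0.29, 0, 0, 0, 0.58, 0, 0, 0.29, 0, 0, 0, 0.58, 0, 0.2, 0.29, 0, 0, 0, 0.58, 0, 0.3, 0.29, 0, 0, 0, 0.63, 0, 0.3, 0.29, 0, 0, 0, 0, 0, 0, 0.29, 0, 0, 0, 0, 0, 0, 0.29])

```text
clock: 17.05
eef_pos: [404.4, -275.4, 143.8]
eef_rot: [-0.083, 0.997, 0.0, 0.0]
ft_force: [0.6, 0.1, 0.3]
gripper_width: 59.7
grasp_force: 0.0
```

```bash
python3 - <<'E'
from h import *
s=snap('wrist')
print([(c,k,onz(s,[c],58)) for c,k,_ in lens(s)])
rel([482.7,-261.9,53]); rel([636.3,-236.4,53])
E
```

```text
[(array([255.03979239, 275.08304498]), np.int32(2312), array([[ 469.08948689, -262.90392414,   58.        ]]))]
clk 17.10 tcp [ 405.  -275.6  144.2] yaw_y 99.6 tilt [ 0.  0. -1.] q6 -2.39 shift units [-1.577  0.011  1.824]
clk 17.10 tcp [ 405.  -275.6  144.2] yaw_y 99.6 tilt [ 0.  0. -1.] q6 -2.39 shift units [-4.691e+00  3.000e-03  1.826e+00]
```

move_arm(series=[0, 0, 0, 0, 0, 0.36, 0.29, 0, 0, 0, 0, 0, 0.36, 0.29, 0, 0, 0, 0, 0, 0.36, 0.29, 0, 0, 0, 0, 0, 0.36, 0.29, 0, 0, 0, 0, 0, 0.38, 0.29, 0, 0, 0, -0.3, 0, 0, 0.29, 0, 0, 0, -0.2, 0, 0, 0.29, 0, 0, 0, -0.1, 0, 0, 0.29, 0, 0, 0, -0.1, 0, 0, 0.29, 0, 0, 0, -0.1, 0, 0, 0.29, 0, 0, 0, -0.1, 0, 0, 0.29])

```text
clock: 18.2
eef_pos: [449.3, -268.8, 53.5]
eef_rot: [-0.083, 0.997, -0.0, 0.0]
ft_force: [-0.5, 0.1, 1.1]
gripper_width: 60.4
grasp_force: 0.4
```

move_arm(series=[0, 0, 0, -0.2, 0, 0, 0.29, 0, 0, 0, -0.2, 0, 0, 0.29, 0, 0, 0, -0.2, 0, 0, 0.29, 0, 0, 0, -0.2, 0, 0, 0.29, 0, 0, 0, -0.2, 0, 0, 0.29, 0, 0, 0, -0.2, 0, 0, 0.29, 0, 0, 0, -0.2, 0, 0, 0.29, 0, 0, 0, -0.2, 0, 0, 0.29, 0, 0, 0, -0.1, 0, 0, 0.29, 0, 0, 0, -0.1, 0, 0, 0.29])

```text
clock: 19.2
eef_pos: [538.0, -253.8, 53.0]
eef_rot: [-0.083, 0.997, 0.0, -0.0]
ft_force: [-0.9, -0.5, 0.7]
gripper_width: 59.8
grasp_force: 0.3
```

```bash
python3 - <<'E'
from h import *
rel([636.3,-236.4,53])
a=snap('scene');b=snap('side')
A=[c for c,k,_ in lens(a)];B=[c for c,k,_ in lens(b)];print(A,B,observe()['ft_force'])
print(proj(a,[[636.3,-236.4,51]]),proj(b,[[636.3,-236.4,51]]), onz(a,A,58))
E
```

```text
clk 19.20 tcp [ 538.  -253.8   53. ] yaw_y 99.5 tilt [-0.  0. -1.] q6 -2.22 shift units [-1.996  0.017 -0.   ]
[array([197.21658986, 150.19815668]), array([228.48504983, 194.63787375]), array([277.79230769, 232.0974359 ])] [array([243.96732026, 170.65359477])] [ 0.40244968 -0.04242043  0.31760798]
[[186.1136064  160.74467586]] [[319.8874406  230.49269763]] [[ 581.95982456 -248.30378726   58.        ]
 [ 650.53078119  -22.31580622   58.        ]
 [ 654.45078527  174.15829502   58.        ]]
```

move_arm(series=[0, 0, 0, -0.1, 0, 0, 0.29, 0, 0, 0, -0.1, 0, 0, 0.29, 0, 0, 0, -0.1, 0, 0, 0.29, 0, 0, 0, -0.1, 0, 0, 0.29, 0, 0, 0, -0.1, 0, 0, 0.29, 0, 0, 0, -0.1, 0, 0, 0.29, 0, 0, 0, -0.1, 0, 0, 0.29, 0, 0, 0, -0.1, 0, 0, 0.29, 0, 0, 0, -0.06, 0, 0, 0.29, 0, 0, 0, -0.06, 0, 0, 0.29, 0, 0, 0, -0.06, 0, 0, 0.29, 0, 0, 0, -0.02, 0, 0, 0.29])

```text
clock: 20.5
eef_pos: [587.1, -245.6, 53.1]
eef_rot: [-0.083, 0.997, 0.0, -0.0]
ft_force: [-0.2, -0.1, -0.7]
gripper_width: 60.1
grasp_force: 0.1
```

move_arm(series=[0, 0, 0, -0.02, 0, 0, 0.29, 0, 0, 0, -0.02, 0, 0, 0.29, 0, 0, 0, -0.02, 0, 0, 0.29, 0, 0, 0, 0, 0, 0, 0.29])

```text
clock: 20.9
eef_pos: [589.9, -245.2, 53.2]
eef_rot: [-0.083, 0.997, -0.0, 0.0]
ft_force: [-0.2, 1.1, -0.3]
gripper_width: 59.6
grasp_force: 0.1
```

```bash
python3 - <<'E'
from h import *
rel([636.3,-236.4,53])
a=snap('scene');A=[c for c,k,_ in lens(a)];print(A[0],observe()['ft_force'])
print(proj(a,[[636.3,-236.4,51],[636.3,-236.4,58]]))
E
```

```text
clk 20.90 tcp [ 589.9 -245.2   53.2] yaw_y 99.5 tilt [ 0. -0. -1.] q6 -2.17 shift units [-0.943  0.019  0.004]
[185.8219697  159.11742424] [-0.15677176  0.74000065  0.29927704]
[[186.1136064  160.74467586]
 [185.93904732 158.95455844]]
```

Not dropped yet (the row matches z 58). A few millimetres more.

move_arm(series=[0, 0, 0, -0.02, 0, 0, 0.29, 0, 0, 0, -0.02, 0, 0, 0.29, 0, 0, 0, -0.02, 0, 0, 0.29, 0, 0, 0, -0.02, 0, 0, 0.29, 0, 0, 0, 0, 0, 0, 0.29])

```text
clock: 21.45
eef_pos: [593.8, -244.5, 53.1]
eef_rot: [-0.083, 0.997, 0.0, -0.0]
ft_force: [-1.3, -0.2, -0.4]
gripper_width: 60.0
grasp_force: 0.6
```

```bash
python3 - <<'E'
from h import *
rel([636.3,-236.4,53])
a=snap('scene');A=[c for c,k,_ in lens(a)];print(A[0],observe()['ft_force'])
E
```

```text
clk 21.45 tcp [ 593.8 -244.5   53.1] yaw_y 99.5 tilt [-0.  0. -1.] q6 -2.17 shift units [-0.864  0.019  0.002]
[185.24454148 160.76419214] [-1.46120155 -0.48734643  0.93521129]
```

move_arm(series=[0, 0, 0, -0.02, 0, 0, 0.29, 0, 0, 0, 0, 0, 0, 0.29])

```text
clock: 21.7
eef_pos: [594.5, -244.3, 53.0]
eef_rot: [-0.083, 0.997, 0.0, -0.0]
ft_force: [-4.7, 1.1, 1.8]
gripper_width: 59.5
grasp_force: 2.4
```

move_arm(series=[0, 0, 0, 0.1, 0, 0, 0.29, 0, 0, 0, 0.3, 0, 0, 0.29, 0, 0, 0, 0.3, 0, 0, 0.29, 0, 0, 0, 0, 0, -0.55, 0.29, 0, 0, 0, 0, 0, -0.55, 0.29, 0, 0, 0, 0, 0, -0.5, 0.29, 0, 0, 0, -0.5, 0, 0, 0.29, 0, 0, 0, -0.5, 0, 0, 0.29, 0, 0, 0, -0.54, 0.02, 0, 0.29, 0, 0, 0, 0, 0, 0, 0.29])

```text
clock: 22.7
eef_pos: [637.0, -236.1, 132.9]
eef_rot: [-0.083, 0.997, 0.0, 0.0]
ft_force: [-0.3, -0.5, -0.3]
gripper_width: 59.9
grasp_force: 0.0
```

```bash
python3 - <<'E'
from h import *
rel([637,-236.4,64])
s=snap('wrist')
K=proj(s,[[637,-236.4,51]])[0]
g=cv2.cvtColor(s['image'],cv2.COLOR_RGB2GRAY)
m=(g<75).astype(np.uint8); x,y=map(int,K);m[:,:x-75]=0;m[:,x+75:]=0;m[:y-75]=0;m[y+25:]=0
h=cv2.convexHull(max(cv2.findContours(m,0,cv2.CHAIN_APPROX_NONE)[0],key=cv2.contourArea))[:,0];h=h[h[:,1]<y+20]
w=onz(s,h,51)[:,:2];q=np.linalg.lstsq(np.c_[2*w,np.ones(len(w))],(w**2).sum(1),rcond=None)[0]
C=q[:2];print(K,C,np.sqrt(q[2]+C@C))
for gg in grips(s,C,60): print(gg[0].round(1),gg[1],gg[2].round(1),np.degrees(np.arctan2(*(gg[2][:2]-C)[::-1])))
cv2.imwrite('pics/c2.png',cv2.resize(s['image'][110:290,160:360,::-1],None,fx=3,fy=3))
E
```

```text
clk 22.70 tcp [ 637.  -236.1  132.9] yaw_y 99.6 tilt [ 0.  0. -1.] q6 -2.13 shift units [ 1.000e-03 -7.000e-03  1.378e+00]
[252.70733114 200.84564465] [ 638.08800072 -236.92812418] 47.15497025302073
[209.8 167.8] 85 [ 615. -271.   60.] -124.16721100389185
[302.2 234.4] 18 [ 654.2 -195.6   60. ] 68.75401696026987
[255.5 251. ] 252 [ 673.5 -228.1   60. ] 14.042092656223854
```

View pics/c2.png

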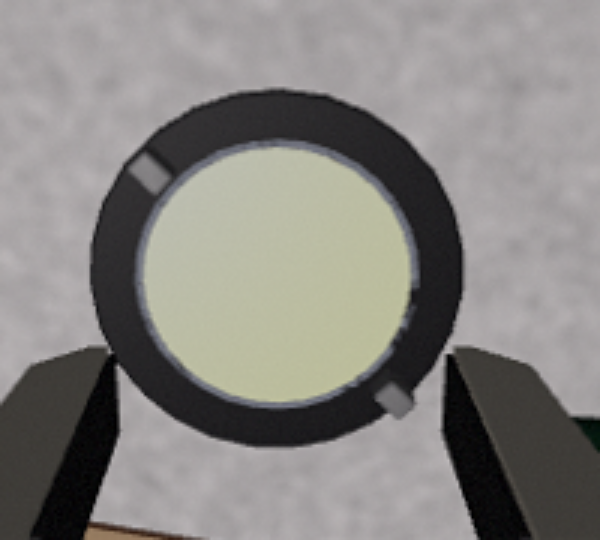

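Grips are at crop (150,172) and (395,400), about 56° in world. I'll set the fingers about 21° past them and go down.

move_arm(series=[0, 0, 7.4, 0, 0, 0.3, 0.29, 0, 0, 7.3, 0, 0, 0.3, 0.29, 0, 0, 7.3, 0, 0, 0.3, 0.29, 0, 0, 0, 0, 0, 0.3, 0.29, 0, 0, 0, 0, 0, 0.14, 0.29, 0, 0, 0, 0, 0, 0.04, 0.29, 0, 0, 0, 0, 0, 0.02, 0.29, 0, 0, 0, 0, 0, 0.02, 0.29, 0, 0, 0, 0, 0, 0.01, 0.29, 0, 0, 0, 0, 0, 0, 0.29])

```text
clock: 23.75
eef_pos: [636.2, -236.4, 61.9]
eef_rot: [0.108, 0.994, -0.0, 0.0]
ft_force: [0.4, 0.2, -1.1]
gripper_width: 60.1
grasp_force: 0.0
```

move_arm(series=[0, 0, 0, 0, 0, 0.01, 0.29, 0, 0, 0, 0, 0, 0.01, 0.29, 0, 0, 0, 0, 0, 0, 0.29])

```text
clock: 24.05
eef_pos: [636.2, -236.5, 61.0]
eef_rot: [0.109, 0.994, -0.0, 0.0]
ft_force: [-0.1, -0.4, 3.3]
gripper_width: 59.8
grasp_force: 1.5
```

move_arm(series=[0, 0, 0, 0, 0, 0.01, 0.29, 0, 0, 0, 0, 0, 0.01, 0.29, 0, 0, 0, 0, 0, 0, 0.29])

```text
clock: 24.35
eef_pos: [636.4, -236.5, 60.7]
eef_rot: [0.109, 0.994, -0.0, 0.001]
ft_force: [-1.4, 1.2, 9.7]
gripper_width: 59.8
grasp_force: 4.4
```

Seated on the keys at 9.7 N. Now I turn it towards the grips.

move_arm(series=[0, 0, 4, 0, 0, 0, 0.29, 0, 0, 4, 0, 0, 0, 0.29, 0, 0, 0, 0, 0, 0, 0.29])

```text
clock: 24.65
eef_pos: [636.1, -236.4, 59.7]
eef_rot: [0.178, 0.984, 0.0, 0.0]
ft_force: [0.5, -0.1, 1.3]
gripper_width: 60.0
grasp_force: 0.8
```

Force dropped, so it has found the keys. Push down.

move_arm(series=[0, 0, 0, 0, 0, 0.02, 0.29, 0, 0, 0, 0, 0, 0.02, 0.29, 0, 0, 0, 0, 0, 0, 0.29])

```text
clock: 24.95
eef_pos: [636.0, -236.4, 57.4]
eef_rot: [0.177, 0.984, 0.0, -0.0]
ft_force: [0.1, 0.6, 0.3]
gripper_width: 60.2
grasp_force: 0.1
```

move_arm(series=[0, 0, 0, 0, 0, 0.03, 0.29, 0, 0, 0, 0, 0, 0.03, 0.29, 0, 0, 0, 0, 0, 0, 0.29])

```text
clock: 25.25
eef_pos: [636.0, -236.4, 54.3]
eef_rot: [0.178, 0.984, 0.0, -0.0]
ft_force: [-0.7, -0.5, -0.2]
gripper_width: 59.8
grasp_force: 0.0
```

move_arm(series=[0, 0, 0, 0, 0, 0.02, 0.29, 0, 0, 0, 0, 0, 0.02, 0.29, 0, 0, 0, 0, 0, 0, 0.29])

```text
clock: 25.55
eef_pos: [636.0, -236.4, 52.4]
eef_rot: [0.178, 0.984, 0.0, -0.0]
ft_force: [-0.2, 0.3, 0.2]
gripper_width: 59.9
grasp_force: 0.0
```

move_arm(series=[0, 0, 0, 0, 0, 0.02, 0.29, 0, 0, 0, 0, 0, 0.02, 0.29, 0, 0, 0, 0, 0, 0.01, 0.29, 0, 0, 0, 0, 0, 0, 0.29])

```text
clock: 25.95
eef_pos: [636.1, -236.4, 51.3]
eef_rot: [0.178, 0.984, -0.0, 0.0]
ft_force: [-6.7, 2.4, 12.0]
gripper_width: 60.0
grasp_force: 5.9
```

Solid at 51.3 with 12 N, the same as the first. Lift and check both.

move_arm(series=[0, 0, 0, 0, 0, -0.2, 0.29, 0, 0, 0, 0, 0, -0.4, 0.29, 0, 0, 0, 0, 0, -0.5, 0.29, 0, 0, 0, 0, 0, -0.5, 0.29, 0, 0, 0, 0, 0, -0.5, 0.29, 0, 0, 0, 0.8, 0, -0.4, 0.29, 0, 0, 0, 0.8, 0, 0, 0.29, 0, 0, 0, 0.8, 0, 0, 0.29, 0, 0, 0, 0, 0, 0, 0.29, 0, 0, 0, 0, 0, 0, 0.29])

```text
clock: 26.95
eef_pos: [523.5, -194.4, 176.1]
eef_rot: [0.178, 0.984, -0.0, 0.001]
ft_force: [-0.1, -0.6, -0.0]
gripper_width: 60.3
grasp_force: 0.0
```

```bash
python3 - <<'E'
from h import *
a=snap('scene','s9.png');b=snap('side')
A=[c for c,k,_ in lens(a)];B=[c for c,k,_ in lens(b)];print(A,B)
for u in A:
    r=[(tri(a,u,b,v)) for v in B]; p,e=min(r,key=lambda t:t[1]); print(p.round(1),e.round(1))
print(observe()['clock'])
E
```

```text
[array([185.9254386 , 163.09210526]), array([228.45819398, 194.65217391]), array([277.84155844, 232.02597403])] [array([244.32098765, 170.42592593]), array([ 47.43452381, 214.5952381 ]), array([320.21084337, 233.9246988 ])]
[ 636.5 -238.6   40.7] 0.2
[630.4  36.   97.8] 108.4
[641.7 163.   40.5] 0.6
27.05
```

View pics/s9.png

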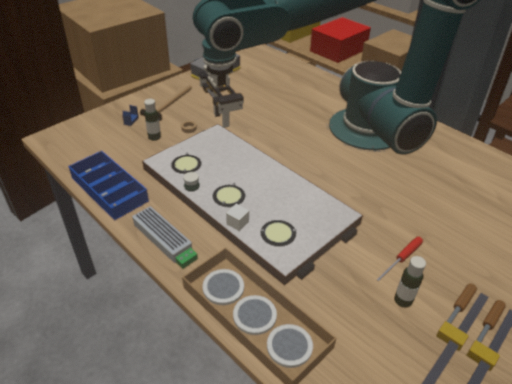

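Both lights sit flush at (186,163) and (278,232), with lens heights of 40.7 and 40.5 mm. Everything else is where it was and the arm is clear.

```bash
python3 -c "
from station import hand_in; print(hand_in())"
```

```text
the job is handed in; nothing more can be done
None
```

Both spotlights are keyed and pressed flush in their pockets, their lenses level with the light already fitted, and the job was handed in at about 27 s with no reading above about 15 N.

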